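# Load and lock a moulding in the trimming jig

## Task

Slide the black moulding along its channel in the trimming jig, under the green bridge, until it is fully home against the end stop. Then use the blue-handled key (not the fingers) to turn both captive clamp screws fully shut, so that their yellow tabs lie across behind the moulding. Finally stand the key upright back on its green mat, and leave the things lying around undisturbed.

Things in the scene. Friction and masses are not known exactly. Their poses are not given: they have to be found in the camera images.
- jig: fixed trimming jig, metal base plate 200 x 190 x 12 mm. Origin: centre of the plate's underside; x runs along the channel to the end stop (away from the robot at yaw 0), y to the left, z up. Two dark rails 6 mm high, 70 mm apart, centred on y = 0, guide the moulding on the plate's top (z = 12 mm). Clamp screw axes at x = -18 mm, y = +66 and -66 mm
- stop_face (a point): middle of the end stop's face, which the moulding's front meets: jig x = 80 mm, z = 32 mm. The stop's top is at jig z = 48 mm. Axes as the jig's
- bridge (a point): middle of the green bridge's underside, 57 mm above the bench: the bridge spans the channel, 36 mm along x, 102 mm along y, 8 mm thick, on pillars 74 mm apart inside. Axes as the jig's
- moulding: black plastic moulding to load, 90 (x) x 66 (y) x 40 mm high, 0.2 kg, loose between the jig's rails. Origin: centre of its underside; its x is the jig's x. A grip boss 30 (x) x 26 (y) mm stands on its rear half, centred at x = -26 mm, from 40 to 64 mm high; it does not go under the bridge. Fully home: origin at jig x = 35 mm, z = 12 mm; it starts 55 to 75 mm short of that
- left_screw (a joint): turn of the left clamp screw (jig y = +66 mm), rad: 0 = open, the yellow tab points back along the jig's -x; it grows anticlockwise seen from above to the stop at 1.57 = shut, the tab points across the channel (jig -y). Starts 0 to 0.3. Stiff: about 0.12 N m
- right_screw (a joint): turn of the right clamp screw (jig y = -66 mm), rad: 0 = open, the yellow tab points back along the jig's -x; it grows clockwise seen from above to the stop at 1.57 = shut, the tab points across the channel (jig +y). Starts 0 to 0.3. Stiff: about 0.12 N m
- left_head (a point): left clamp screw: point on its axis on the flat top of its steel barrel (30 mm diameter), 58 mm above the bench; turns with joint left_screw about its z. A red tongue 32 (x) x 8 (y) mm with a rounded top rises 10.5 mm above this point. Yellow tab 12 mm wide along its -x, reaching 50 mm from the axis, 26 to 36 mm below this point
- right_head (a point): right clamp screw, the same shape as the left one, turns with joint right_screw
- key: loose T-handled key standing upright, 88 mm tall, 0.28 kg. Origin: centre of its foot's underside; z up. Foot 44 x 44 mm with a groove along its x right across the underside, 12 mm wide and 12 mm deep, that drops over a screw's tongue. Blue bar handle along its x, 70 (x) x 16 (y) mm, from z = 60 to 88 mm, parallel to the groove. Half a turn about z changes nothing
- mat: fixed green mat of 120 x 120 x 3 mm on the bench, on which the key stands. Origin: centre of its underside
- calculator: bystander: grey desk calculator lying flat, 145 x 82 x 14 mm. Origin: centre of its underside
- spare: bystander: a second black moulding like the first, standing on the bench. Origin: centre of its underside
- nippers: bystander: side cutters with blue handles lying flat, 155 mm long along x, 12 mm high. Origin: at their pivot, on the bench
There are look-alikes about, which are no part of the job. What is shaped like the moulding but purple is not meant.

How it is judged:
On the way, in this order (a step that is already met when the one before it is completed fails the run):
1. the moulding is fully home against the end stop (x of moulding in the frame of jig above 0.031 m and z of moulding in the frame of jig below 0.016 m), for 0.2 s.
2. both clamp screws are shut (value of joint each of left_screw, right_screw above 1.35 rad), for 0.2 s.
At the end, for the whole second after the job is handed in: The moulding lies flat on the jig plate within 4 mm of fully home, both clamp screws are turned to more than 1.35 rad (of 1.57), and the key stands upright (within 0.1 rad) on its mat, its centre within 50 mm of the mat's centre along each side, everything at rest (all of step 1 and all of step 2 and x of key in the frame of mat between -0.05 and 0.05 m and y of key in the frame of mat between -0.05 and 0.05 m and z of key in the frame of mat below 0.008 m and angle between key's own z axis and vertical below 0.1 rad and linear speed of each of key, moulding below 0.02 m/s); the robot touches nothing.
It fails at once if a clamp screw is pushed with the fingers or the arm instead of the key (more than 2 N) (contact force between any of the fingers, the arm and left_screw above 2 N or contact force between any of the fingers, the arm and right_screw above 2 N).
It fails at once if a bystander (calculator, spare moulding or nippers) is moved more than 20 mm (distance of any of calculator, spare, nippers from where it was at the start of the episode above 0.02 m).
It also fails if it takes over 72 s, if anything falls off the work surface, if the arm or the gripper's body presses on something with over 40 N, if the wrist force passes 120 N, or if a joint passes its speed limit or range.

## Robot

A 6-joint arm with a two-finger parallel gripper is mounted at the origin on the work surface. World frame = base frame: x ahead of the robot, y to its left, z up, the work surface at z = 0. Lengths are in m, angles in rad, forces in N, time in s.
With the tool pointing down it reaches from about 0.25 to 0.725 m from the base axis. Payload 4 kg.
Tool frame: the origin (TCP) lies at the very end of the fingers, on their centre line; the grasp point (between the pads) lies 19 mm behind it (ctrl.tcp_to_grasp is the z of the grasp point in the tool frame, in m); z points along the fingers, y is the line along which they close (so a half turn about z gives the same grasp; the last joint's range is limited). The gripper opens to 85 mm and grips with 20 to 120 N. Pads are 22 mm wide; open, the fingers measure 114 mm over their backs; the gripper's body (76 mm by 85 mm) begins 54 mm behind the grasp point. The pads swing forward as they close: fully open they stand 13 mm farther back than shut.
Start: joints at [-1.144, 0.241, 0.005, 1.335, 0, 1.571], TCP at [0.207, -0.455, 0.231] pointing down, gripper open.
Joint ranges: [-2.72, 2.72], [-1.05, 1.87], [-1.09, 1.28], [-1.99, 2.15], [-1.42, 1.44], [-3.14, 3.14]. Speed limits (rad/s): [2.79, 2.79, 3.14, 3.14, 3.14, 3.14].

## Interface

Orientations are given as a rotation vector (axis times angle).
In Python, from rig import ctrl gives the robot as it stands.
- The arm moves only by the tool play_rows, never from a script. Its argument "deltas" is a list that holds one entry, the list of rows, each a list of 7 numbers: the opening, from 0 (shut) to 1 (fully open), then the shift along the tool's x, y, z in cm, then the turn, a rotation vector about the tool's x, y, z in rad. In form: [[[fingers, x, y, z, rx, ry, rz], ...]]. A call has 1 to 8 rows; each row shifts and turns the commanded pose from where the row before left it, along the tool's axes as they then stand; what a row does not reach is not made up. A row lasts 1/8 s, in which the tool goes at most 62.5 mm and 10.7 degrees, less where a joint would pass 70% of its speed; a pose out of reach is approached as far as the arm can. A call with a gripper value outside its range is refused whole. The fingers move at their own pace and stop on an object; "grip_force" is the grip in N (left out, the last holds). Time passes only in rows, so rows that do not move let the fingers close. It gives the time, the measured TCP pose, the force, the opening and the grip force at its end, in the units of the state.
- ctrl.get_obs(): the state, without advancing time (a new reading comes with each control period).
- ctrl.get_image(name): name is "side" or "top" or "wrist"; returns (picture, depth): 384x512x3 uint8, red, green, blue; 384x512 float32, m along the optical axis (not along the pixel's ray), 0 where there is no reading.
- ctrl.calibration(name): a dict with "fx", "fy", "cx", "cy" (pixels), "rvec" (rotation vector, rad) and "tvec" (3), from world to camera coordinates, as OpenCV has them. Camera axes: x right, y down, z forward; pixel columns grow to the right and rows downward; lengths in m; the calibration is good to about 2 mm. A picture is of the moment at which its call begins: read the wrist's pose just before it. calibration takes no time and is no camera call; for the wrist camera it gives the pose at the moment of the call.
- ctrl.sign_off(): hands the job in; it is judged then, once.
Trained networks look in the newest picture that a camera, given by its name, has taken for a name from the list of things; names that differ only in an ending like _2 or _b are one class to them, and where a whole thing is asked for, a point or a joint stands for the part that bears it (a point fixed in the world has none). Each returns a list of dicts, best first, with "score" (0 to 1); they miss things now and then, are a little off and sometimes report something else, mostly with a low value. They report only what shows in the picture. A call takes as long as a camera call. They do not tell look-alikes from the thing itself.
- ctrl.cut_out(camera, label): "mask" (384x512 bool, what is visible of it) and "xy" ([column, row] in pixels, amid what is visible of it).
- ctrl.landmark_of(camera, label): "xy" ([column, row] in pixels: a listed point, or the origin of a listed thing).
The state is a dict: "time_s": time; "q": joint angles; "joint_vel": joint speeds; "tau": joint torques, N m; "ee_pos": TCP position; "ee_rot": TCP orientation; "contact_force": force on the tool from outside, world axes, zero at the start; "moment": the same for the moment, N m; "grip_width": finger opening in m; "finger_force": force on a finger pad.
Only numpy, scipy, OpenCV 4.12 (cv2) and the standard library are available. Lean on these libraries where they do the work, as an engineer would, in place of code of your own. Each camera call takes 0.05 s, during which the arm holds its last target. There are 200 camera calls.

## Working session

There is one attempt and no reset: what is moved stays moved. The work goes in short steps, Python scripts to look and compute and a tool call to move; the robot and the scene stay as the last step left them, time stands still between calls to the robot, and variables do not carry over. Pictures are saved under pics/ and viewed, at most 10 in all, crops included, and the job is handed in when it is done.

Besides the shell and the picture viewer there is one more tool, called after "Emit:" by a JSON object that holds its "op" and its "data", one argument or row to a line. play_rows: Moves the arm, as the interface text tells. Its arguments: {"type":"object","properties":{"deltas":{"type":"array"},"grip_force":{"type":"number"}},"required":["deltas"]}

```bash
mkdir -p pics; ls
cat > h.py <<'E'
import numpy as np, cv2
from rig import ctrl
from scipy.spatial.transform import Rotation as R
def cal(n):
    c=ctrl.calibration(n); K=np.array([[c['fx'],0,c['cx']],[0,c['fy'],c['cy']],[0,0,1]])
    return K,R.from_rotvec(np.ravel(c['rvec'])).as_matrix(),np.ravel(c['tvec'])
def ray(n,xy,z,C=None):
    "pixel -> world at height z"
    K,Rm,t=C or cal(n); d=Rm.T@np.linalg.inv(K)@np.array([xy[0],xy[1],1.]); o=-Rm.T@t
    return o+d*(z-o[2])/d[2]
def cloud(n,D,C=None):
    K,Rm,t=C or cal(n); v,u=np.mgrid[:D.shape[0],:D.shape[1]]
    P=np.stack([(u-K[0,2])/K[0,0]*D,(v-K[1,2])/K[1,1]*D,D],-1)
    return (P-t)@Rm
def save(n,im): cv2.imwrite('pics/'+n+'.png',im[:,:,::-1])
E
python3 - <<'E'
from h import *
for n in ('top','side'):
    im,D=ctrl.get_image(n); save(n+'0',im); np.save(n+'0.npy',D)
    K,Rm,t=cal(n); print(n,-Rm.T@t,K[0,0])
    P=cloud(n,D)
    for l in ['jig','stop_face','bridge','moulding','left_head','right_head','key','mat','calculator','spare','nippers']:
        for r in ctrl.landmark_of(n,l)[:3]:
            u,v=np.round(r['xy']).astype(int)
            p=P[min(max(v,0),383),min(max(u,0),511)]
            print(l,round(r['score'],2),u,v,np.round(p,3))
E
```

```text
pics
top [ 0.40199993 -0.0106034   0.9621296 ] 389.3281131167244
jig 0.82 251 192 [ 0.549 -0.008  0.052]
stop_face 0.92 258 155 [ 0.635 -0.023  0.066]
bridge 0.8 256 160 [ 0.623 -0.019  0.065]
moulding 0.78 244 199 [0.533 0.008 0.041]
moulding 0.69 210 277 [0.35  0.082 0.042]
left_head 0.81 219 184 [0.563 0.066 0.072]
right_head 0.76 274 201 [ 0.527 -0.063  0.059]
right_head 0.49 219 180 [0.573 0.067 0.069]
right_head 0.39 133 229 [0.458 0.275 0.016]
key 0.9 366 222 [ 0.484 -0.282  0.041]
mat 0.75 362 222 [ 0.485 -0.276  0.028]
calculator 0.9 136 226 [0.466 0.268 0.019]
calculator 0.36 367 223 [ 0.481 -0.284  0.043]
spare 0.83 148 116 [0.728 0.243 0.065]
nippers 0.81 351 135 [ 0.706 -0.259  0.013]
side [0.19342007 0.36514491 0.63881205] 358.6400369095117
jig 0.74 255 204 [0.544 0.025 0.04 ]
stop_face 0.65 241 172 [ 0.617 -0.001  0.065]
bridge 0.6 245 170 [ 0.614 -0.011  0.067]
moulding 0.94 297 295 [0.342 0.115 0.041]
moulding 0.73 264 209 [0.511 0.031 0.058]
moulding 0.67 291 126 [ 0.695 -0.258  0.01 ]
left_head 0.75 235 206 [0.551 0.074 0.068]
right_head 0.83 288 180 [ 0.526 -0.057  0.069]
right_head 0.61 256 204 [0.543 0.022 0.038]
key 0.91 366 158 [ 0.467 -0.28   0.03 ]
key 0.21 242 172 [ 0.616 -0.003  0.065]
mat 0.64 361 164 [ 0.471 -0.27   0.013]
calculator 0.78 180 318 [0.461 0.286 0.016]
calculator 0.32 362 163 [ 0.469 -0.271  0.018]
spare 0.83 116 218 [0.712 0.262 0.043]
nippers 0.81 288 125 [ 0.7   -0.251  0.013]
nippers 0.22 236 204 [0.553 0.07  0.069]
```

```bash
python3 -c "
import cv2
a=cv2.imread('pics/top0.png');cv2.imwrite('pics/t.png',cv2.resize(a[90:330,110:430],None,fx=2.5,fy=2.5,interpolation=3))"
```

```text
(no output)
```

View pics/t.png

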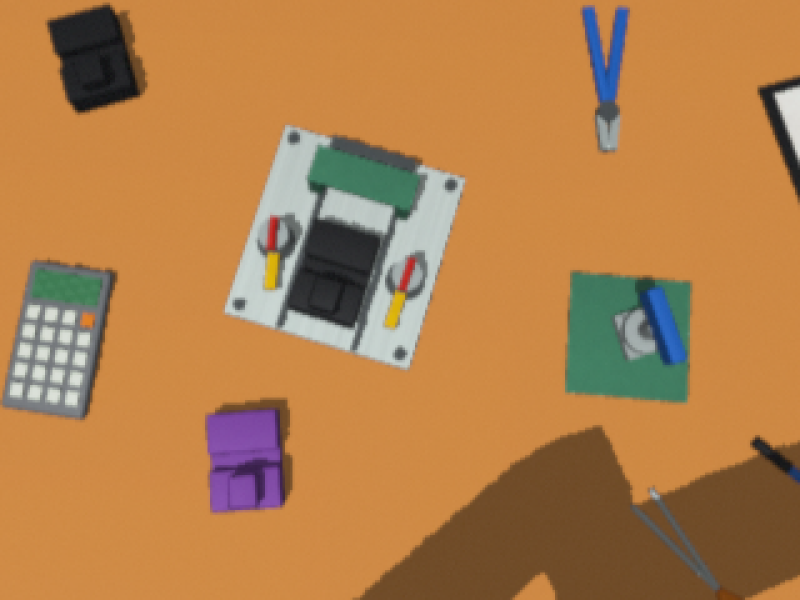

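View pics/side0.png

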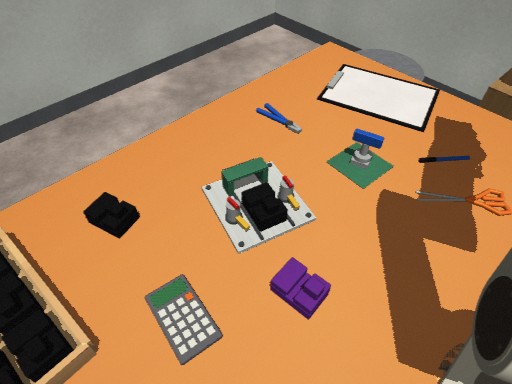

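The top crop shows the jig at the centre, clockwise-yawed, with its plate corners at crop (288,125), (465,178), (410,370) and (225,313). The black moulding sits in the channel near crop (333,272). The red tongues are at (272,235) and (408,270), and the key stands on its mat at (650,330). The purple look-alike is on the near side.

```bash
cat > m.py <<'E'
from h import *
for n in ('top','side'):
    im=cv2.imread(f'pics/{n}0.png'); D=np.load(n+'0.npy'); C=cal(n); P=cloud(n,D,C)
    hsv=cv2.cvtColor(im,cv2.COLOR_BGR2HSV); H,S,V=[hsv[...,i].astype(int) for i in range(3)]
    def axis(m,z,lab):
        k,L,st,_=cv2.connectedComponentsWithStats(m.astype(np.uint8))
        for i in range(1,k):
            if st[i,4]<15: continue
            v,u=np.nonzero(L==i); W=np.array([ray(n,(a,b),z,C)[:2] for a,b in zip(u,v)])
            (c,s,a)=cv2.minAreaRect(W.astype(np.float32)*1000)
            b=cv2.boxPoints((c,s,a)); e=[b[1]-b[0],b[2]-b[1]]; e=max(e,key=np.linalg.norm)
            if W[:,0].min()>.35: print(n,lab,st[i,4],'c',np.round(W.mean(0),4),'rect',np.round(c,1),np.round(s,1),'yaw',round((np.degrees(np.arctan2(e[1],e[0]))+90)%180-90,1), 'depthz',round(np.median(P[v,u,2]),3))
    axis(((H<8)|(H>173))&(S>150)&(V>100),.0665,'red')
    axis((H>20)&(H<32)&(S>150)&(V>100),.032,'yellow')
    axis((H>100)&(H<125)&(S>120)&(V>60),.091,'blue')
    axis((H>60)&(H<90)&(S>60)&(V>50),.003,'green')
    if n=='top':
        q=np.array([[288,125],[465,178],[410,370],[225,313]])/2.5+[110,90]-.3
        W=np.array([ray(n,p,.012,C) for p in q]);print('jig',W.mean(0),np.round(W[:,:2],3))
        for a,b in((3,0),(2,1)): d=W[b]-W[a]; print(np.linalg.norm(d),np.degrees(np.arctan2(d[1],d[0])))
        for a,b in((1,0),(2,3)): d=W[b]-W[a]; print(np.linalg.norm(d),np.degrees(np.arctan2(-d[0],d[1])))
    for l in ['moulding','key','mat','bridge','left_head','right_head','stop_face']:
        z={'moulding':.012,'key':.003,'mat':0,'bridge':.057,'left_head':.058,'right_head':.058,'stop_face':.032}[l]
        import sys
E
python3 m.py
python3 - <<'E'
from h import *
print(ctrl.get_obs()); K,Rm,t=cal('wrist'); o=ctrl.get_obs(); T=R.from_rotvec(o['ee_rot']).as_matrix(); print('tool',T.round(3)); print('cam in tool',T.T@(-Rm.T@t-o['ee_pos']), (Rm@T).round(3))
E
```

```text
top red 34 c [0.5659 0.0678] rect [566.2  67.8] [ 5.5 29.1] yaw -5.1 depthz 0.069
top red 30 c [ 0.5306 -0.0589] rect [530.4 -59. ] [ 5.1 29.7] yaw -15.9 depthz 0.07
top yellow 66 c [0.5364 0.0699] rect [535.9  69.8] [10.7 34.4] yaw -4.3 depthz 0.033
top yellow 62 c [ 0.5009 -0.0496] rect [500.6 -49.8] [10.6 34.3] yaw -17.6 depthz 0.034
top blue 298 c [ 0.7395 -0.2425] rect [ 738.5 -242.2] [37.9 91. ] yaw -1.6 depthz 0.014
top blue 303 c [ 0.4842 -0.2875] rect [ 484.2 -287.2] [69.8 22.5] yaw 17.9 depthz 0.091
top green 687 c [ 0.636  -0.0173] rect [633.5 -16.3] [108.2  47.8] yaw 73.9 depthz 0.067
top green 311 c [0.5195 0.2755] rect [519.6 275.6] [67.1 28.6] yaw 82.1 depthz 0.017
top green 1656 c [ 0.4777 -0.2733] rect [ 481.4 -281. ] [117.3 116.6] yaw 85.9 depthz 0.005
jig [ 0.56599208 -0.00203649  0.012     ] [[ 0.688  0.06 ]
 [ 0.636 -0.119]
 [ 0.444 -0.065]
 [ 0.496  0.116]]
0.19974388825383307 -16.243017465371146
0.19952110872509235 -15.527322377982948
0.18634698800812405 -16.070122874327847
0.1888400373441515 -16.000088891420923
side red 48 c [ 0.5258 -0.0552] rect [525.9 -54.7
[... 919 characters left out ...]
036614,  0.00087694,  0.00098593,  0.00044185,
       -0.00074767]), 'tau': array([-5.30208199e-04, -3.72215188e+01,  2.52695274e+01,  1.40206277e-03,
       -1.36273702e-04,  5.55920835e-06]), 'ee_pos': array([ 0.20698074, -0.45516687,  0.23132978]), 'ee_rot': array([ 3.07025668e+00,  6.65331649e-01, -1.72399958e-05]), 'contact_force': array([-0.74606547,  0.22038758, -0.90799724]), 'moment': array([-0.02924219, -0.00274401, -0.0343696 ]), 'finger_force': 0.0, 'grip_width': 0.0852656473816395}
tool [[ 0.91   0.414  0.   ]
 [ 0.414 -0.91  -0.   ]
 [-0.     0.    -1.   ]]
cam in tool [ 0.07879639  0.00040977 -0.14382468] [[ 0.001  1.     0.   ]
 [-0.952  0.001 -0.306]
 [-0.306 -0.     0.952]]
```

```bash
cat > go.py <<'E'
from h import *
import sys
def go(x,y,z,yaw,f,n=None):
    o=ctrl.get_obs(); p=np.array(o['ee_pos']); T=R.from_rotvec(o['ee_rot']); M=T.as_matrix()
    y0=np.degrees(np.arctan2(M[1,0],M[0,0])); dy=(yaw-y0+180)%360-180
    tgt=R.from_euler('z',yaw,degrees=True)*R.from_euler('x',180,degrees=True)
    rv=(T.inv()*tgt).as_rotvec(); d=np.array([x,y,z])-p
    n=n or int(max(np.ceil(np.linalg.norm(d)/.05),np.ceil(np.linalg.norm(rv)/.15),1))
    rows=[]
    for i in range(n):
        Ti=T*R.from_rotvec(rv*i/n)
        rows.append([f]+[round(float(v),2) for v in Ti.inv().apply(d/n)*100]+[round(float(v),3) for v in rv/n])
    print('now',p.round(4),round(y0,1),'t',o['time_s'],'n',n)
    for i in range(0,n,8): print([rows[i:i+8]])
if __name__=='__main__':
    a=[float(v) for v in sys.argv[1:]]; go(*a[:5],n=int(a[5]) if len(a)>5 else None)
E
python3 go.py .537 .006 .2 -16 0
```

```text
now [ 0.207  -0.4552  0.2313] 24.5 t 1.2 n 12
[[[0.0, 4.09, -2.36, 0.26, 0.0, 0.0, 0.059], [0.0, 3.95, -2.6, 0.26, 0.0, 0.0, 0.059], [0.0, 3.79, -2.82, 0.26, 0.0, 0.0, 0.059], [0.0, 3.62, -3.04, 0.26, 0.0, 0.0, 0.059], [0.0, 3.43, -3.25, 0.26, 0.0, 0.0, 0.059], [0.0, 3.23, -3.45, 0.26, 0.0, 0.0, 0.059], [0.0, 3.03, -3.63, 0.26, 0.0, 0.0, 0.059], [0.0, 2.81, -3.8, 0.26, 0.0, 0.0, 0.059]]]
[[[0.0, 2.58, -3.96, 0.26, 0.0, 0.0, 0.059], [0.0, 2.34, -4.1, 0.26, 0.0, 0.0, 0.059], [0.0, 2.1, -4.24, 0.26, 0.0, 0.0, 0.059], [0.0, 1.84, -4.35, 0.26, 0.0, 0.0, 0.059]]]
```

Emit:
{"op": "play_rows", "data": {
  "deltas": [
    [[0.0, 4.1, -2.4, 0.26, 0.0, 0.0, 0.059], [0.0, 3.9, -2.6, 0.26, 0.0, 0.0, 0.059], [0.0, 3.8, -2.8, 0.26, 0.0, 0.0, 0.059], [0.0, 3.6, -3.0, 0.26, 0.0, 0.0, 0.059], [0.0, 3.4, -3.2, 0.26, 0.0, 0.0, 0.059], [0.0, 3.2, -3.4, 0.26, 0.0, 0.0, 0.059], [0.0, 3.0, -3.6, 0.26, 0.0, 0.0, 0.059], [0.0, 2.8, -3.8, 0.26, 0.0, 0.0, 0.059]]
  ]
}}

```text
time_s: 2.2
ee_pos: [0.4268, -0.1483, 0.2107]
ee_rot: [3.14, -0.074, 0.001]
contact_force: [-0.3, -0.5, 0.7]
grip_width: 0.0002
finger_force: 0.0
```

Emit:
{"op": "play_rows", "data": {
  "deltas": [
    [[0.0, 2.6, -4.0, 0.26, 0.0, 0.0, 0.059], [0.0, 2.3, -4.1, 0.26, 0.0, 0.0, 0.059], [0.0, 2.1, -4.2, 0.26, 0.0, 0.0, 0.059], [0.0, 1.8, -4.4, 0.26, 0.0, 0.0, 0.059], [0, 0, 0, 0, 0, 0, 0], [0, 0, 0, 0, 0, 0, 0]]
  ]
}}

```text
time_s: 2.95
ee_pos: [0.5195, -0.0702, 0.2015]
ee_rot: [-3.069, 0.26, -0.001]
contact_force: [0.4, 0.3, 0.4]
grip_width: -0.0001
finger_force: 0.0
```

```bash
cat > w.py <<'E'
from h import *
import sys
name=sys.argv[1]
C=cal('wrist'); im,D=ctrl.get_image('wrist'); save(name,im); np.save(name+'.npy',D)
hsv=cv2.cvtColor(im,cv2.COLOR_RGB2HSV); H,S,V=[hsv[...,i].astype(int) for i in range(3)]
P=cloud('wrist',D,C)
J=np.array([.566,-.002]);c,s=np.cos(np.radians(-16)),np.sin(np.radians(-16))
def axis(m,z,lab,mn=60):
    k,L,st,_=cv2.connectedComponentsWithStats(m.astype(np.uint8))
    for i in range(1,k):
        if st[i,4]<mn: continue
        v,u=np.nonzero(L==i); W=np.array([ray('wrist',(a,b),z,C)[:2] for a,b in zip(u,v)])
        q,sz,a=cv2.minAreaRect(W.astype(np.float32)*1000); b=cv2.boxPoints((q,sz,a)); e=max([b[1]-b[0],b[2]-b[1]],key=np.linalg.norm)
        d=np.array(q)/1000-J
        print(lab,st[i,4],'px',u.mean().round(),v.mean().round(),'c',W.mean(0).round(4),'rect',np.round(q,1),np.round(sz,1),'yaw',round((np.degrees(np.arctan2(e[1],e[0]))+90)%180-90,1),'z',P[v,u,2].mean().round(3),'jig',np.round([c*d[0]+s*d[1],-s*d[0]+c*d[1]],4))
axis(((H<8)|(H>173))&(S>150)&(V>100),.0665,'red')
axis((H>20)&(H<32)&(S>150)&(V>100),.032,'yellow')
axis((H>100)&(H<125)&(S>120)&(V>60),.091,'blue')
E
python3 w.py w1; python3 go.py .537 .006 .2 -16 0
```

```text
red 263 px 123.0 156.0 c [0.5664 0.0674] rect [566.3  67.4] [ 9.1 31.8] yaw -4.2 z 0.069 jig [-0.0189  0.0668]
red 227 px 250.0 171.0 c [ 0.5307 -0.0591] rect [530.3 -59.1] [ 7.8 32.4] yaw -16.6 z 0.07 jig [-0.0186 -0.0647]
yellow 320 px 144.0 177.0 c [0.5343 0.0691] rect [534.4  69.3] [13.9 35.2] yaw -5.0 z 0.034 jig [-0.0501  0.0598]
yellow 177 px 248.0 195.0 c [ 0.4939 -0.0476] rect [495.3 -47.8] [11.3 26.6] yaw -18.7 z 0.033 jig [-0.0553 -0.0635]
blue 1813 px 498.0 179.0 c [ 0.4952 -0.2768] rect [ 489.6 -280.7] [76.  26.2] yaw 17.1 z 0.084 jig [ 0.0033 -0.2889]
now [ 0.5195 -0.0702  0.2017] -9.7 t 3.0 n 2
[[[0.0, 0.22, -3.89, 0.33, -0.031, 0.004, 0.055], [0.0, 0.01, -3.9, 0.21, -0.031, 0.004, 0.055]]]
```

View pics/w1.png

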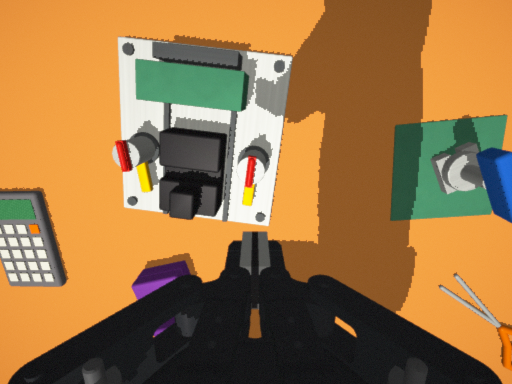

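The wrist view shows the jig from above. The red tongues at (123,156) and (250,171) match the top-camera positions to about 1 mm. The move fell short, so I'll use slower rows.

```bash
python3 go.py .4555 .0305 .13 -16 0 5
```

```text
now [ 0.5195 -0.0702  0.2017] -9.7 t 3.0 n 5
[[[0.0, -1.59, -1.68, 1.55, -0.012, 0.002, 0.022], [0.0, -1.63, -1.66, 1.52, -0.012, 0.002, 0.022], [0.0, -1.67, -1.64, 1.5, -0.012, 0.002, 0.022], [0.0, -1.71, -1.62, 1.48, -0.012, 0.002, 0.022], [0.0, -1.75, -1.6, 1.46, -0.012, 0.002, 0.022]]]
```

Emit:
{"op": "play_rows", "data": {
  "deltas": [
    [[0.0, -1.59, -1.68, 1.55, -0.012, 0.002, 0.022], [0.0, -1.63, -1.66, 1.52, -0.012, 0.002, 0.022], [0.0, -1.67, -1.64, 1.5, -0.012, 0.002, 0.022], [0.0, -1.71, -1.62, 1.48, -0.012, 0.002, 0.022], [0.0, -1.75, -1.6, 1.46, -0.012, 0.002, 0.022], [0, 0, 0, 0, 0, 0, 0]]
  ]
}}

```text
time_s: 3.75
ee_pos: [0.4356, -0.0529, 0.1318]
ee_rot: [-3.062, 0.257, -0.004]
contact_force: [0.6, 0.0, 0.2]
grip_width: 0.0
finger_force: 0.0
```

```bash
python3 go.py .4555 .0305 .035 -16 0 4
```

```text
now [ 0.4356 -0.0529  0.1318] -9.6 t 3.75 n 4
[[[0.0, 0.15, -1.97, 2.56, -0.017, 0.002, 0.028], [0.0, 0.09, -2.01, 2.53, -0.017, 0.002, 0.028], [0.0, 0.03, -2.06, 2.49, -0.017, 0.002, 0.028], [0.0, -0.03, -2.1, 2.46, -0.017, 0.002, 0.028]]]
```

```bash
python3 -c "
from h import *
o=ctrl.get_obs();print(o['q'].round(3),o['ee_pos'],R.from_rotvec(o['ee_rot']).as_matrix().round(3))"
```

```text
[-0.168  0.197 -0.326  1.052  0.069  3.141] [ 0.43562945 -0.05288524  0.13182339] [[ 0.986 -0.167  0.008]
 [-0.167 -0.984  0.068]
 [-0.003 -0.069 -0.998]]
```

Emit:
{"op": "play_rows", "data": {
  "deltas": [
    [[0.0, 0, -1, 0, 0, 0, 0], [0, 0, 0, 0, 0, 0, 0]]
  ]
}}

```text
time_s: 4.0
ee_pos: [0.4402, -0.0488, 0.1339]
ee_rot: [-3.058, 0.245, -0.012]
contact_force: [-0.2, 0.5, -0.5]
grip_width: 0.0001
finger_force: 0.0
```

Emit:
{"op": "play_rows", "data": {
  "deltas": [
    [[0.0, 0, 0, 0, 0.03, 0, 0], [0, 0, 0, 0, 0, 0, 0]]
  ]
}}

```text
time_s: 4.25
ee_pos: [0.439, -0.0492, 0.1331]
ee_rot: [-3.028, 0.245, -0.012]
contact_force: [-0.3, 0.1, -0.4]
grip_width: -0.0001
finger_force: 0.0
```

```bash
python3 -c "
from h import *
o=ctrl.get_obs();print(o['q'].round(3),o['ee_pos'],R.from_rotvec(o['ee_rot']).as_matrix().round(3))"
```

```text
[-0.183  0.201 -0.32   1.053  0.104  3.12 ] [ 0.43904651 -0.04922937  0.13306764] [[ 0.987 -0.16   0.016]
 [-0.16  -0.982  0.103]
 [-0.001 -0.104 -0.995]]
```

Joint 6 hit its limit because tool yaw has to stay at or above the base angle. I'll use the half-turned grasp (yaw about 164°) throughout.

```bash
python3 go.py .4555 .0305 .13 164 0 20
```

```text
now [ 0.439  -0.0492  0.1331] -9.2 t 4.25 n 20
[[[0.0, 0.02, -0.4, 0.06, -0.001, -0.008, -0.151], [0.0, 0.08, -0.4, 0.06, -0.001, -0.008, -0.151], [0.0, 0.14, -0.38, 0.06, -0.001, -0.008, -0.151], [0.0, 0.19, -0.35, 0.05, -0.001, -0.008, -0.151], [0.0, 0.24, -0.32, 0.05, -0.001, -0.008, -0.151], [0.0, 0.29, -0.28, 0.05, -0.001, -0.008, -0.151], [0.0, 0.33, -0.23, 0.05, -0.001, -0.008, -0.151], [0.0, 0.36, -0.18, 0.04, -0.001, -0.008, -0.151]]]
[[[0.0, 0.39, -0.13, 0.04, -0.001, -0.008, -0.151], [0.0, 0.4, -0.07, 0.04, -0.001, -0.008, -0.151], [0.0, 0.41, -0.0, 0.04, -0.001, -0.008, -0.151], [0.0, 0.4, 0.06, 0.03, -0.001, -0.008, -0.151], [0.0, 0.39, 0.12, 0.03, -0.001, -0.008, -0.151], [0.0, 0.37, 0.17, 0.03, -0.001, -0.008, -0.151], [0.0, 0.34, 0.23, 0.02, -0.001, -0.008, -0.151], [0.0, 0.3, 0.27, 0.02, -0.001, -0.008, -0.151]]]
[[[0.0, 0.26, 0.32, 0.02, -0.001, -0.008, -0.151], [0.0, 0.2, 0.35, 0.02, -0.001, -0.008, -0.151], [0.0, 0.15, 0.38, 0.02, -0.001, -0.008, -0.151], [0.0, 0.09, 0.4, 0.02, -0.001, -0.008, -0.151]]]
```

Emit:
{"op": "play_rows", "data": {
  "deltas": [
    [[0.0, 0, 0, 0, 0, -0.008, -0.151], [0.0, 0, 0, 0, 0, -0.008, -0.151], [0.0, 0, 0, 0, 0, -0.008, -0.151], [0.0, 0, 0, 0, 0, -0.008, -0.151], [0.0, 0, 0, 0, 0, -0.008, -0.151], [0.0, 0, 0, 0, 0, -0.008, -0.151], [0.0, 0, 0, 0, 0, -0.008, -0.151], [0.0, 0, 0, 0, 0, -0.008, -0.151]]
  ]
}}

```text
time_s: 5.25
ee_pos: [0.4389, -0.0489, 0.133]
ee_rot: [-2.64, -1.539, -0.007]
contact_force: [-0.3, 0.9, -0.5]
grip_width: 0.0
finger_force: 0.0
```

Emit:
{"op": "play_rows", "data": {
  "deltas": [
    [[0.0, 0, 0, 0, 0, -0.008, -0.151], [0.0, 0, 0, 0, 0, -0.008, -0.151], [0.0, 0, 0, 0, 0, -0.008, -0.151], [0.0, 0, 0, 0, 0, -0.008, -0.151], [0.0, 0, 0, 0, 0, -0.008, -0.151], [0.0, 0, 0, 0, 0, -0.008, -0.151], [0.0, 0, 0, 0, 0, -0.008, -0.151], [0.0, 0, 0, 0, 0, -0.008, -0.151]]
  ]
}}

```text
time_s: 6.25
ee_pos: [0.4389, -0.0489, 0.133]
ee_rot: [-1.318, -2.811, -0.001]
contact_force: [-0.5, -0.2, 0.2]
grip_width: 0.0003
finger_force: 0.0
```

```bash
python3 go.py .4555 .0305 .13 164 0 4
```

```text
now [ 0.4389 -0.0489  0.133 ] 129.7 t 6.25 n 4
[[[0.0, 1.26, 1.59, 0.09, -0.001, -0.009, -0.149], [0.0, 1.01, 1.76, 0.08, -0.001, -0.009, -0.149], [0.0, 0.74, 1.89, 0.08, -0.001, -0.009, -0.149], [0.0, 0.45, 1.98, 0.07, -0.001, -0.009, -0.149]]]
```

Emit:
{"op": "play_rows", "data": {
  "deltas": [
    [[0.0, 1.26, 1.59, 0.09, -0.001, -0.009, -0.149], [0.0, 1.01, 1.76, 0.08, -0.001, -0.009, -0.149], [0.0, 0.74, 1.89, 0.08, -0.001, -0.009, -0.149], [0.0, 0.45, 1.98, 0.07, -0.001, -0.009, -0.149], [0, 0, 0, 0, 0, 0, 0]]
  ]
}}

```text
time_s: 6.88
ee_pos: [0.4559, 0.0315, 0.1301]
ee_rot: [-0.445, -3.108, -0.0]
contact_force: [-0.1, -0.3, -0.4]
grip_width: 0.0001
finger_force: 0.0
```

```bash
python3 go.py .4555 .0305 .035 164 0 4; python3 w.py w2; python3 -c "
from h import *
print([ (r['score'],r['xy'],ray('wrist',r['xy'],.012)) for r in ctrl.landmark_of('wrist','moulding')])"
```

```text
now [0.4559 0.0315 0.1301] 163.7 t 6.875 n 4
[[[0.0, -0.0, -0.03, 2.38, -0.0, -0.0, -0.001], [0.0, -0.0, -0.03, 2.38, -0.0, -0.0, -0.001], [0.0, -0.0, -0.03, 2.38, -0.0, -0.0, -0.001], [0.0, 0.0, -0.03, 2.38, -0.0, -0.0, -0.001]]]
yellow 457 px 188.0 252.0 c [ 0.4976 -0.0475] rect [497.9 -48. ] [12.4 38.7] yaw -20.0 z 0.033 jig [-0.0528 -0.063 ]
yellow 448 px 316.0 253.0 c [0.5327 0.0707] rect [532.9  70.8] [12.2 40.3] yaw -4.9 z 0.033 jig [-0.0519  0.0609]
[(0.64, [286.6, 60.0], array([0.35800405, 0.08728622, 0.012     ]))]
```

View pics/w2.png

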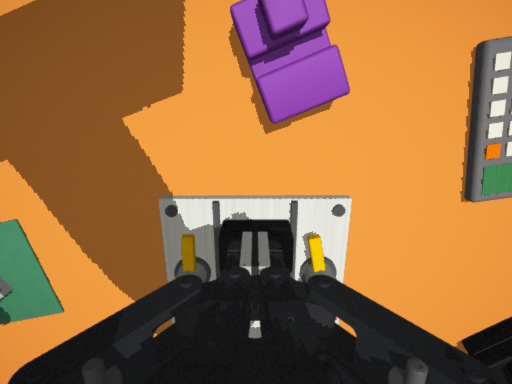

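The wrist view shows the fingers at (257,250), centred between the rails at columns 215 and 295. The moulding's rear edge is at row 220, inside the plate. Descending behind it.

Emit:
{"op": "play_rows", "data": {
  "deltas": [
    [[0, 0, 0, 2.4, 0, 0, 0], [0, 0, 0, 2.4, 0, 0, 0], [0, 0, 0, 2.4, 0, 0, 0], [0, 0, 0, 2.3, 0, 0, 0], [0, -1, 0, 0, 0, 0, 0], [0, -1, 0, 0, 0, 0, 0], [0, -1, 0, 0, 0, 0, 0], [0, -1, 0, 0, 0, 0, 0]]
  ]
}}

```text
time_s: 7.98
ee_pos: [0.4947, 0.0192, 0.0357]
ee_rot: [-0.447, -3.108, -0.001]
contact_force: [-2.2, 0.5, 0.9]
grip_width: -0.0003
finger_force: 1.2
```

```bash
python3 go.py .545 .005 .035 164 0 8
```

```text
now [0.4947 0.0192 0.0357] 163.6 t 7.975 n 8
[[[0.0, -0.65, 0.01, 0.01, 0.0, -0.0, -0.001], [0.0, -0.65, 0.01, 0.01, 0.0, -0.0, -0.001], [0.0, -0.65, 0.01, 0.01, 0.0, -0.0, -0.001], [0.0, -0.65, 0.0, 0.01, 0.0, -0.0, -0.001], [0.0, -0.65, 0.0, 0.01, 0.0, -0.0, -0.001], [0.0, -0.65, 0.0, 0.01, 0.0, -0.0, -0.001], [0.0, -0.65, 0.0, 0.01, 0.0, -0.0, -0.001], [0.0, -0.65, 0.0, 0.01, 0.0, -0.0, -0.001]]]
```

Emit:
{"op": "play_rows", "data": {
  "deltas": [
    [[0, -0.7, 0, 0, 0, 0, 0], [0, -0.7, 0, 0, 0, 0, 0], [0, -0.7, 0, 0, 0, 0, 0], [0, -0.7, 0, 0, 0, 0, 0], [0, -0.7, 0, 0, 0, 0, 0], [0, -0.5, 0, 0, 0, 0, 0], [0, -0.3, 0, 0, 0, 0, 0], [0, -0.2, 0, 0, 0, 0, 0]]
  ]
}}

```text
time_s: 8.98
ee_pos: [0.5371, 0.0067, 0.0349]
ee_rot: [-0.447, -3.108, -0.0]
contact_force: [-2.0, 1.0, 1.4]
grip_width: -0.0002
finger_force: 1.2
```

Emit:
{"op": "play_rows", "data": {
  "deltas": [
    [[0, -0.2, 0, 0, 0, 0, 0], [0, -0.2, 0, 0, 0, 0, 0]]
  ]
}}

```text
time_s: 9.22
ee_pos: [0.541, 0.0056, 0.035]
ee_rot: [-0.447, -3.108, 0.0]
contact_force: [-1.5, 1.0, 1.0]
grip_width: -0.0001
finger_force: 0.9
```

Emit:
{"op": "play_rows", "data": {
  "deltas": [
    [[0, -0.2, 0, 0, 0, 0, 0], [0, -0.1, 0, 0, 0, 0, 0]]
  ]
}}

```text
time_s: 9.48
ee_pos: [0.544, 0.0047, 0.035]
ee_rot: [-0.447, -3.108, 0.0]
contact_force: [-2.7, 0.1, 1.4]
grip_width: -0.0004
finger_force: 1.6
```

Emit:
{"op": "play_rows", "data": {
  "deltas": [
    [[0, -0.15, 0, 0, 0, 0, 0], [0, -0.1, 0, 0, 0, 0, 0]]
  ]
}}

```text
time_s: 9.72
ee_pos: [0.544, 0.0047, 0.0348]
ee_rot: [-0.445, -3.103, -0.001]
contact_force: [-8.8, 2.6, 5.8]
grip_width: 0.0001
finger_force: 4.3
```

Emit:
{"op": "play_rows", "data": {
  "deltas": [
    [[0, -0.15, 0, 0, 0, 0, 0], [0, -0.1, 0, 0, 0, 0, 0]]
  ]
}}

```text
time_s: 9.98
ee_pos: [0.5439, 0.0046, 0.0345]
ee_rot: [-0.444, -3.099, -0.002]
contact_force: [-12.9, 4.0, 9.7]
grip_width: -0.0002
finger_force: 7.1
```

Emit:
{"op": "play_rows", "data": {
  "deltas": [
    [[0, -0.1, 0, 0, 0, 0, 0], [0, 0, 0, 0, 0, 0, 0], [0, 1.5, 0, 0, 0, 0, 0], [0, 0.5, 0, -3, 0, 0, 0], [0, 0, 0, -4, 0, 0, 0], [0.4, 0, 0, -4, 0, 0, 0], [0.5, 0, 0, -4, 0, 0, 0], [0.6, 0, 0, 0, 0, 0, 0]]
  ]
}}

```text
time_s: 10.98
ee_pos: [0.5342, 0.0085, 0.1893]
ee_rot: [0.446, 3.101, 0.002]
contact_force: [0.5, -0.6, -1.0]
grip_width: 0.051
finger_force: 0.0
```

```bash
python3 go.py .484 -.2845 .17 198 0.6 12
python3 - <<'E'
from h import *
im,D=ctrl.get_image('side'); save('s1',im); cv2.imwrite('pics/s1c.png',cv2.resize(im[140:270,180:340,::-1],None,fx=4,fy=4,interpolation=2))
for l in('moulding','stop_face'):
  for r in ctrl.landmark_of('side',l): print(l,r['score'],r['xy'],ray('side',r['xy'],.012 if l=='moulding' else .032))
E
```

```text
now [0.5342 0.0085 0.1893] 163.6 t 10.975 n 12
[[[0.6, -0.29, -2.46, 0.16, -0.0, 0.001, -0.05], [0.6, -0.16, -2.47, 0.16, -0.0, 0.001, -0.05], [0.6, -0.04, -2.48, 0.16, -0.0, 0.001, -0.05], [0.6, 0.09, -2.48, 0.16, -0.0, 0.001, -0.05], [0.6, 0.21, -2.47, 0.16, -0.0, 0.001, -0.05], [0.6, 0.33, -2.46, 0.16, -0.0, 0.001, -0.05], [0.6, 0.45, -2.44, 0.16, -0.0, 0.001, -0.05], [0.6, 0.57, -2.41, 0.16, -0.0, 0.001, -0.05]]]
[[[0.6, 0.69, -2.38, 0.16, -0.0, 0.001, -0.05], [0.6, 0.81, -2.34, 0.16, -0.0, 0.001, -0.05], [0.6, 0.93, -2.3, 0.16, -0.0, 0.001, -0.05], [0.6, 1.04, -2.25, 0.16, -0.0, 0.001, -0.05]]]
moulding 0.85 [248.2, 187.9] [ 0.60600492 -0.01280185  0.012     ]
moulding 0.75 [298.7, 293.5] [0.34934721 0.09802391 0.012     ]
moulding 0.33 [365.4, 158.7] [ 0.47517583 -0.29586477  0.012     ]
stop_face 0.72 [177.5, 317.1] [0.45852082 0.29002864 0.032     ]
stop_face 0.61 [238.9, 171.6] [ 0.64571266 -0.01993141  0.032     ]
```

View pics/s1c.png

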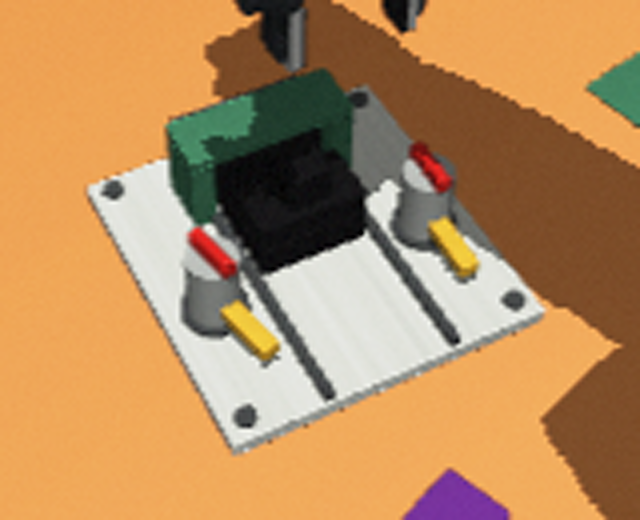

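The side crop shows the moulding under the bridge against the stop, and both screws still open. Next is the key.

Emit:
{"op": "play_rows", "data": {
  "deltas": [
    [[0.6, -0.29, -2.46, 0.16, 0, 0.001, -0.05], [0.6, -0.16, -2.47, 0.16, 0, 0.001, -0.05], [0.6, -0.04, -2.48, 0.16, 0, 0.001, -0.05], [0.6, 0.09, -2.48, 0.16, 0, 0.001, -0.05], [0.6, 0.21, -2.47, 0.16, 0, 0.001, -0.05], [0.6, 0.33, -2.46, 0.16, 0, 0.001, -0.05], [0.6, 0.45, -2.44, 0.16, 0, 0.001, -0.05], [0.6, 0.57, -2.41, 0.16, 0, 0.001, -0.05]]
  ]
}}

```text
time_s: 12.12
ee_pos: [0.4961, -0.1873, 0.1703]
ee_rot: [0.182, -3.124, -0.004]
contact_force: [0.4, 0.1, 0.7]
grip_width: 0.0514
finger_force: 0.0
```

Emit:
{"op": "play_rows", "data": {
  "deltas": [
    [[0.6, 0.69, -2.38, 0.16, 0, 0.001, -0.05], [0.6, 0.81, -2.34, 0.16, 0, 0.001, -0.05], [0.6, 0.93, -2.3, 0.16, 0, 0.001, -0.05], [0.6, 1.04, -2.25, 0.16, 0, 0.001, -0.05], [0.6, 0, 0, 0, 0, 0, 0], [0.6, 0, 0, 0, 0, 0, 0]]
  ]
}}

```text
time_s: 12.88
ee_pos: [0.4799, -0.2838, 0.1647]
ee_rot: [0.489, -3.088, -0.006]
contact_force: [0.4, 0.1, -0.0]
grip_width: 0.0514
finger_force: 0.0
```

```bash
python3 w.py w3
python3 - <<'E'
from h import *
D=np.load('w3.npy'); P=cloud('wrist',D); im=cv2.imread('pics/w3.png'); H,S,V=cv2.split(cv2.cvtColor(im,cv2.COLOR_BGR2HSV))
m=(H>100)&(H<125)&(S>100)&(np.abs(P[...,2]-.091)<.006)
W=P[m][:,:2].astype(np.float32)*1000; print(len(W),cv2.minAreaRect(W),np.median(P[m][:,2]))
E
python3 go.py .485 -.29 .17 198 0.6 4
```

```text
red 246 px 449.0 301.0 c [ 0.5294 -0.0583] rect [529.2 -58.1] [10.4 32. ] yaw -15.1 z 0.071 jig [-0.0199 -0.0641]
yellow 350 px 450.0 260.0 c [ 0.4985 -0.049 ] rect [498.7 -49. ] [15.5 35.4] yaw -12.3 z 0.034 jig [-0.0517 -0.0638]
blue 1571 px 245.0 197.0 c [ 0.4796 -0.2919] rect [ 481.2 -291.6] [72.1 15.1] yaw 18.0 z 0.092 jig [-0.0017 -0.3018]
1515 ((483.2091369628906, -290.96429443359375), (68.1093521118164, 15.26599407196045), 18.021526336669922) 0.09241803781204055
now [ 0.4802 -0.2836  0.1651] -162.0 t 12.925 n 4
[[[0.6, -0.06, -0.19, -0.12, 0.001, -0.003, 0.0], [0.6, -0.06, -0.19, -0.12, 0.001, -0.003, 0.0], [0.6, -0.06, -0.19, -0.12, 0.001, -0.003, 0.0], [0.6, -0.07, -0.19, -0.12, 0.001, -0.003, 0.0]]]
```

View pics/w3.png

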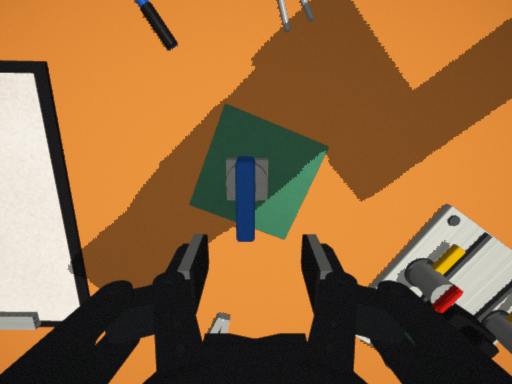

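The blue handle at (245,197) lines up with the tool. Handle centre is about (0.4835, -0.291), yaw 18°.

```bash
python3 go.py .4835 -.291 .16 198 0.6 2; python3 -c "
from h import *"
```

```text
now [ 0.4802 -0.2836  0.1651] -162.0 t 12.925 n 2
[[[0.6, -0.05, -0.4, 0.25, 0.003, -0.007, 0.0], [0.6, -0.05, -0.4, 0.25, 0.003, -0.007, 0.0]]]
```

Emit:
{"op": "play_rows", "data": {
  "deltas": [
    [[0.6, -0.05, -0.4, 0.25, 0.003, -0.007, 0], [0.6, -0.05, -0.4, 0.25, 0.003, -0.007, 0], [0.6, 0, 0, 2.5, 0, 0, 0], [0.6, 0, 0, 2.5, 0, 0, 0], [0.6, 0, 0, 2.5, 0, 0, 0], [0.6, 0, 0, 2.4, 0, 0, 0], [0.6, 0, 0, 0, 0, 0, 0]]
  ]
}}

```text
time_s: 13.8
ee_pos: [0.4824, -0.2909, 0.0599]
ee_rot: [0.492, -3.101, -0.002]
contact_force: [0.6, -0.3, 0.3]
grip_width: 0.0511
finger_force: 0.0
```

Emit:
{"op": "play_rows", "data": {
  "deltas": [
    [[0.15, 0, 0, 0, 0, 0, 0], [0, 0, 0, 0, 0, 0, 0], [0, 0, 0, 0, 0, 0, 0], [0, 0, 0, 0, 0, 0, 0], [0, 0, 0, 0, 0, 0, 0]]
  ],
  "grip_force": 60
}}

```text
time_s: 14.42
ee_pos: [0.4848, -0.2923, 0.063]
ee_rot: [-0.492, 3.1, -0.004]
contact_force: [0.7, 0.4, 5.4]
grip_width: 0.0149
finger_force: 62.3
```

Emit:
{"op": "play_rows", "data": {
  "deltas": [
    [[0, 0, 0, -0.5, 0, 0, 0], [0, 0, 0, -1.5, 0, 0, 0], [0, 0, 0, -2.5, 0, 0, 0], [0, 0, 0, -2.5, 0, 0, 0], [0, 0, 0, -2.5, 0, 0, 0], [0, 0, 0, -1.5, 0, 0, 0], [0, 0, 0, 0, 0, 0, 0], [0, 0, 0, 0, 0, 0, 0]]
  ],
  "grip_force": 90
}}

```text
time_s: 15.42
ee_pos: [0.4832, -0.2915, 0.1709]
ee_rot: [0.492, -3.103, 0.0]
contact_force: [0.3, -0.5, -2.8]
grip_width: 0.0149
finger_force: 88.0
```

Run:
```python
from h import *
o=ctrl.get_obs(); T=R.from_rotvec(o['ee_rot']); print(o['ee_pos'],T.as_matrix()[:,2].round(4))
C=cal('wrist'); im,D=ctrl.get_image('wrist'); P=cloud('wrist',D,C)
Q=(P-o['ee_pos'])@T.as_matrix(); np.save('Q.npy',Q); save('w4',im)
im2,D2=ctrl.get_image('side'); save('s2',im2)
H,S,V=cv2.split(cv2.cvtColor(im,cv2.COLOR_RGB2HSV))
m=(H>100)&(H<125)&(S>100)&(np.abs(Q[...,0])<.06)&(np.abs(Q[...,1])<.05)
v,u=np.nonzero(m);print(m.sum(),u.mean(),v.mean()); B=Q[m]; print('blue tool min/max',np.percentile(B,[2,50,98],0).round(4))
m2=(np.abs(Q[...,0])<.05)&(np.abs(Q[...,1])<.04)&(Q[...,2]>.02)&(Q[...,2]<.075)&(S<60); B=Q[m2];print('foot',m2.sum(),np.percentile(B,[2,50,98],0).round(4))
a=im[80:300,130:380,::-1]; b=im2[60:260,260:480,::-1]
cv2.imwrite('pics/c4.png',np.hstack([cv2.resize(a,(400,352),interpolation=2),cv2.resize(b,(387,352),interpolation=2)]))
```

```text
[ 0.48320167 -0.29146898  0.17086365] [-2.e-04 -3.e-04 -1.e+00]
4711 254.63680747187433 258.3844194438548
blue tool min/max [[-0.0299 -0.0078 -0.033 ]
 [ 0.0103 -0.0005 -0.029 ]
 [ 0.0354  0.0073 -0.0102]]
foot 1658 [[-0.0147 -0.0212  0.0318]
 [ 0.013   0.007   0.0352]
 [ 0.0226  0.0214  0.0568]]
```

View pics/c4.png

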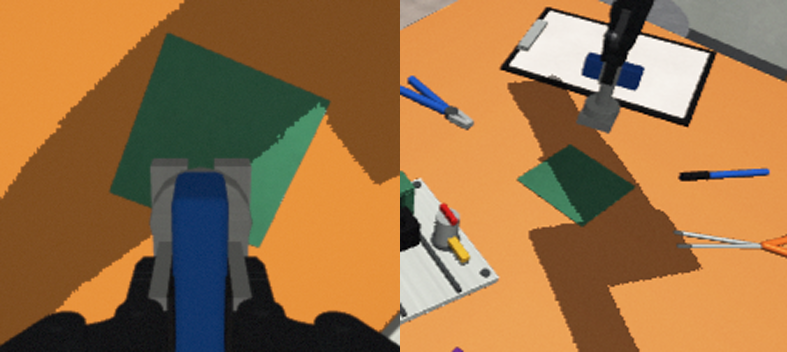

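The key is held upright and centred, with its foot about 58 mm below the TCP. Carrying it to the left screw.

```bash
python3 go.py .5665 .0673 .171 175.2 0 15
```

```text
now [ 0.4831 -0.2913  0.1705] -162.0 t 15.525 n 15
[[[0.0, -1.27, 2.1, -0.0, 0.0, -0.0, 0.027], [0.0, -1.21, 2.13, -0.0, 0.0, -0.0, 0.027], [0.0, -1.16, 2.17, -0.0, 0.0, -0.0, 0.027], [0.0, -1.1, 2.2, -0.0, 0.0, -0.0, 0.027], [0.0, -1.04, 2.22, -0.0, 0.0, -0.0, 0.027], [0.0, -0.98, 2.25, -0.0, 0.0, -0.0, 0.027], [0.0, -0.92, 2.28, -0.0, 0.0, -0.0, 0.027], [0.0, -0.86, 2.3, -0.0, 0.0, -0.0, 0.027]]]
[[[0.0, -0.8, 2.32, -0.0, 0.0, -0.0, 0.027], [0.0, -0.74, 2.34, -0.0, 0.0, -0.0, 0.027], [0.0, -0.67, 2.36, -0.0, 0.0, -0.0, 0.027], [0.0, -0.61, 2.38, -0.0, 0.0, -0.0, 0.027], [0.0, -0.55, 2.39, -0.0, 0.0, -0.0, 0.027], [0.0, -0.48, 2.41, -0.0, 0.0, -0.0, 0.027], [0.0, -0.42, 2.42, -0.0, 0.0, -0.0, 0.027]]]
```

Emit:
{"op": "play_rows", "data": {
  "deltas": [
    [[0, -1.27, 2.1, 0, 0, 0, 0.027], [0, -1.21, 2.13, 0, 0, 0, 0.027], [0, -1.16, 2.17, 0, 0, 0, 0.027], [0, -1.1, 2.2, 0, 0, 0, 0.027], [0, -1.04, 2.22, 0, 0, 0, 0.027], [0, -0.98, 2.25, 0, 0, 0, 0.027], [0, -0.92, 2.28, 0, 0, 0, 0.027], [0, -0.86, 2.3, 0, 0, 0, 0.027]]
  ]
}}

```text
time_s: 16.52
ee_pos: [0.5283, -0.0997, 0.1707]
ee_rot: [0.153, -3.137, 0.001]
contact_force: [0.1, -0.1, -2.7]
grip_width: 0.0147
finger_force: 88.1
```

Emit:
{"op": "play_rows", "data": {
  "deltas": [
    [[0, -0.8, 2.32, 0, 0, 0, 0.027], [0, -0.74, 2.34, 0, 0, 0, 0.027], [0, -0.67, 2.36, 0, 0, 0, 0.027], [0, -0.61, 2.38, 0, 0, 0, 0.027], [0, -0.55, 2.39, 0, 0, 0, 0.027], [0, -0.48, 2.41, 0, 0, 0, 0.027], [0, -0.42, 2.42, 0, 0, 0, 0.027], [0, 0, 0, 0, 0, 0, 0]]
  ]
}}

```text
time_s: 17.52
ee_pos: [0.5683, 0.0681, 0.1704]
ee_rot: [-0.138, -3.138, 0.002]
contact_force: [-0.7, -0.1, -3.1]
grip_width: 0.0141
finger_force: 88.3
```

```bash
python3 go.py .5665 .0673 .141 175.2 0 3; python3 w.py w5
```

```text
now [0.5683 0.0681 0.1704] 175.0 t 17.525 n 3
[[[0.0, 0.06, -0.03, 0.98, -0.0, -0.0, -0.001], [0.0, 0.06, -0.03, 0.98, -0.0, -0.0, -0.001], [0.0, 0.06, -0.03, 0.98, -0.0, -0.0, -0.001]]]
red 319 px 109.0 158.0 c [ 0.5285 -0.0579] rect [528.7 -58.1] [ 8.4 33.1] yaw -18.3 z 0.069 jig [-0.0204 -0.0642]
red 137 px 255.0 176.0 c [0.5561 0.069 ] rect [556.3  69.4] [ 7.2 14.9] yaw -5.2 z 0.068 jig [-0.029   0.0659]
yellow 476 px 129.0 119.0 c [ 0.4987 -0.0479] rect [499.2 -47.6] [13.4 36.1] yaw -18.8 z 0.036 jig [-0.0516 -0.0623]
yellow 429 px 254.0 145.0 c [0.5341 0.0708] rect [534.1  70.8] [11.1 35.7] yaw -5.0 z 0.035 jig [-0.0508  0.0612]
blue 4519 px 254.0 257.0 c [0.626  0.0628] rect [632.   62.6] [ 30.4 144.8] yaw -4.8 z 0.199 jig [0.0456 0.0803]
blue 1301 px 23.0 334.0 c [ 0.6911 -0.1723] rect [ 693.8 -168.8] [32.6 79.7] yaw -9.4 z 0.013 jig [ 0.1688 -0.1251]
```

Emit:
{"op": "play_rows", "data": {
  "deltas": [
    [[0, 0.06, -0.01, 1, 0, 0, 0], [0, 0.06, -0.01, 1, 0, 0, 0], [0, 0.06, -0.01, 1, 0, 0, 0], [0, 0, 0, 1, 0, 0, 0], [0, 0, 0, 0.5, 0, 0, 0], [0, 0, 0, 0, 0, 0, 0]]
  ]
}}

```text
time_s: 18.32
ee_pos: [0.5665, 0.0663, 0.126]
ee_rot: [0.142, 3.138, -0.002]
contact_force: [0.2, 0.8, -3.1]
grip_width: 0.0149
finger_force: 88.3
```

Emit:
{"op": "play_rows", "data": {
  "deltas": [
    [[0, 0, 0, 0.4, 0, 0, 0], [0, 0, 0, 0.3, 0, 0, 0], [0, 0, 0, 0, 0, 0, 0]]
  ]
}}

```text
time_s: 18.7
ee_pos: [0.5667, 0.0664, 0.1194]
ee_rot: [0.142, 3.137, -0.002]
contact_force: [0.3, -0.2, -2.7]
grip_width: 0.0141
finger_force: 88.3
```

The foot has dropped past the tongue top with no contact force, so it is engaged. Turning anticlockwise.

Emit:
{"op": "play_rows", "data": {
  "deltas": [
    [[0, 0, 0, 0.15, 0, 0, 0], [0, 0, 0, 0, 0, 0, -0.12], [0, 0, 0, 0, 0, 0, -0.12], [0, 0, 0, 0, 0, 0, -0.12], [0, 0, 0, 0, 0, 0, -0.12]]
  ]
}}

```text
time_s: 19.32
ee_pos: [0.5674, 0.0683, 0.1182]
ee_rot: [-0.615, 3.078, 0.004]
contact_force: [0.2, 3.9, -4.8]
grip_width: 0.0146
finger_force: 88.2
```

Emit:
{"op": "play_rows", "data": {
  "deltas": [
    [[0, 0, 0, 0, 0, 0, -0.12], [0, 0, 0, 0, 0, 0, -0.12], [0, 0, 0, 0, 0, 0, -0.12], [0, 0, 0, 0, 0, 0, -0.12], [0, 0, 0, 0, 0, 0, -0.12], [0, 0, 0, 0, 0, 0, -0.12], [0, 0, 0, 0, 0, 0, -0.12], [0, 0, 0, 0, 0, 0, 0]]
  ]
}}

```text
time_s: 20.32
ee_pos: [0.5663, 0.0681, 0.1181]
ee_rot: [-1.813, 2.564, 0.002]
contact_force: [-3.1, 3.4, -2.1]
grip_width: 0.0143
finger_force: 88.6
```

```bash
python3 -c "
from go import *
o=ctrl.get_obs();print(o['moment'],o['contact_force'])
go(.5665,.067,.118,259,0,2)"; python3 w.py w6
```

```text
[ 0.97241699  0.50722813 -0.03341722] [-3.08654355  3.35674849 -2.09351517]
now [0.5663 0.0681 0.1181] -109.5 t 20.325 n 2
[[[0, 0.05, -0.03, 0.01, -0.0, 0.001, -0.074], [0, 0.05, -0.02, 0.01, -0.0, 0.001, -0.074]]]
red 618 px 242.0 6.0 c [ 0.5299 -0.0585] rect [529.6 -57.7] [ 7.3 31.2] yaw -19.4 z 0.07 jig [-0.0196 -0.0636]
yellow 879 px 290.0 19.0 c [ 0.4986 -0.0483] rect [499.1 -48.6] [11.6 35.1] yaw -17.5 z 0.034 jig [-0.0514 -0.0633]
yellow 608 px 261.0 158.0 c [0.551  0.0394] rect [551.1  39.8] [36.3 12. ] yaw 61.9 z 0.033 jig [-0.0259  0.0361]
blue 4559 px 255.0 257.0 c [0.5752 0.0926] rect [576.8  97.1] [112.1  22.8] yaw 70.3 z 0.146 jig [-0.0169  0.0982]
```

Emit:
{"op": "play_rows", "data": {
  "deltas": [
    [[0, 0, 0, 0, 0, 0, -0.1], [0, 0, 0, 0, 0, 0, -0.07], [0, 0, 0, 0, 0, 0, 0]]
  ]
}}

```text
time_s: 20.75
ee_pos: [0.5662, 0.0674, 0.1181]
ee_rot: [-2.023, 2.402, 0.001]
contact_force: [-2.5, 3.9, -1.1]
grip_width: 0.0146
finger_force: 88.6
```

```bash
python3 -c "
from go import *
o=ctrl.get_obs();print(o['moment'],o['contact_force'])
go(.5665,.067,.118,259,0,2)"; python3 w.py w7|grep -v blue
```

```text
[ 1.12953359  0.68406206 -0.10802776] [-2.50340962  3.85949176 -1.05213828]
now [0.5662 0.0674 0.1181] -99.8 t 20.75 n 2
[[[0, 0.02, -0.02, 0.01, -0.0, 0.0, 0.011], [0, 0.02, -0.02, 0.01, -0.0, 0.0, 0.011]]]
red 667 px 281.0 8.0 c [ 0.5291 -0.0585] rect [529.4 -58.3] [ 8.1 31.5] yaw -17.8 z 0.07 jig [-0.0196 -0.0642]
yellow 818 px 321.0 31.0 c [ 0.4979 -0.0481] rect [498.8 -48.6] [11.7 34.9] yaw -18.0 z 0.035 jig [-0.0517 -0.0633]
yellow 596 px 261.0 159.0 c [0.556  0.0373] rect [556.   37.9] [36.6 11.9] yaw 71.7 z 0.033 jig [-0.0206  0.0356]
```

Emit:
{"op": "play_rows", "data": {
  "deltas": [
    [[0, 0, 0, 0, 0, 0, 0.1], [0, 0, 0, 0, 0, 0, 0.02], [0, 0, 0, -1, 0, 0, 0], [0, 0, 0, -2, 0, 0, 0], [0, 0, 0, -2, 0, 0, 0], [0, 0, 0, 0, 0, 0, 0]]
  ]
}}

```text
time_s: 21.55
ee_pos: [0.5688, 0.0662, 0.1706]
ee_rot: [-1.873, 2.516, -0.009]
contact_force: [0.2, -0.1, -2.8]
grip_width: 0.0145
finger_force: 88.5
```

```bash
python3 go.py .530 -.0588 .165 162.6 0 14
```

```text
now [0.5688 0.0662 0.1706] -106.7 t 21.55 n 14
[[[0.0, 0.93, 0.01, 0.04, -0.0, 0.0, 0.113], [0.0, 0.93, -0.1, 0.04, -0.0, 0.0, 0.113], [0.0, 0.91, -0.2, 0.04, -0.0, 0.0, 0.113], [0.0, 0.88, -0.3, 0.04, -0.0, 0.0, 0.113], [0.0, 0.84, -0.4, 0.04, -0.0, 0.0, 0.113], [0.0, 0.79, -0.49, 0.04, -0.0, 0.0, 0.113], [0.0, 0.73, -0.58, 0.04, -0.0, 0.0, 0.113], [0.0, 0.66, -0.66, 0.04, -0.0, 0.0, 0.113]]]
[[[0.0, 0.58, -0.73, 0.04, -0.0, 0.0, 0.113], [0.0, 0.5, -0.79, 0.04, -0.0, 0.0, 0.113], [0.0, 0.41, -0.84, 0.04, -0.0, 0.0, 0.113], [0.0, 0.31, -0.88, 0.04, -0.0, 0.0, 0.113], [0.0, 0.21, -0.91, 0.04, -0.0, 0.0, 0.113], [0.0, 0.1, -0.93, 0.04, -0.0, 0.0, 0.113]]]
```

Emit:
{"op": "play_rows", "data": {
  "deltas": [
    [[0, 0.93, 0.01, 0.04, 0, 0, 0.113], [0, 0.93, -0.1, 0.04, 0, 0, 0.113], [0, 0.91, -0.2, 0.04, 0, 0, 0.113], [0, 0.88, -0.3, 0.04, 0, 0, 0.113], [0, 0.84, -0.4, 0.04, 0, 0, 0.113], [0, 0.79, -0.49, 0.04, 0, 0, 0.113], [0, 0.73, -0.58, 0.04, 0, 0, 0.113], [0, 0.66, -0.66, 0.04, 0, 0, 0.113]]
  ]
}}

```text
time_s: 22.55
ee_pos: [0.5443, -0.0054, 0.1641]
ee_rot: [-0.581, 3.087, -0.003]
contact_force: [-0.7, 0.8, -3.8]
grip_width: 0.0146
finger_force: 88.3
```

Emit:
{"op": "play_rows", "data": {
  "deltas": [
    [[0, 0.58, -0.73, 0.04, 0, 0, 0.113], [0, 0.5, -0.79, 0.04, 0, 0, 0.113], [0, 0.41, -0.84, 0.04, 0, 0, 0.113], [0, 0.31, -0.88, 0.04, 0, 0, 0.113], [0, 0.21, -0.91, 0.04, 0, 0, 0.113], [0, 0.1, -0.93, 0.04, 0, 0, 0.113], [0, 0, 0, 0, 0, 0, 0]]
  ]
}}

```text
time_s: 23.42
ee_pos: [0.5277, -0.0589, 0.1619]
ee_rot: [0.473, 3.105, -0.002]
contact_force: [-0.2, 0.1, -2.8]
grip_width: 0.0145
finger_force: 88.4
```

```bash
python3 go.py .530 -.0588 .126 162.6 0 4; python3 w.py w8
```

```text
now [ 0.5277 -0.0589  0.1619] 162.7 t 23.425 n 4
[[[0.0, -0.05, 0.02, 0.9, -0.0, 0.0, 0.0], [0.0, -0.05, 0.02, 0.9, -0.0, 0.0, 0.0], [0.0, -0.05, 0.02, 0.9, -0.0, 0.0, 0.0], [0.0, -0.05, 0.02, 0.9, -0.0, 0.0, 0.0]]]
red 98 px 256.0 179.0 c [ 0.517  -0.0545] rect [517.  -54.4] [7.  9.1] yaw -17.3 z 0.068 jig [-0.0327 -0.0639]
red 359 px 405.0 189.0 c [0.5649 0.0681] rect [564.4  67.4] [34.5  9.3] yaw 72.7 z 0.069 jig [-0.0206  0.0663]
yellow 443 px 256.0 150.0 c [ 0.4986 -0.0489] rect [499.2 -48.8] [11.8 36. ] yaw -17.3 z 0.033 jig [-0.0513 -0.0634]
yellow 466 px 356.0 178.0 c [0.5551 0.0381] rect [554.9  37.9] [38.1 13.4] yaw 70.5 z 0.033 jig [-0.0217  0.0353]
blue 4527 px 254.0 257.0 c [ 0.5782 -0.0749] rect [583.7 -76.2] [ 29.3 139.4] yaw -17.1 z 0.19 jig [ 0.0375 -0.0665]
blue 95 px 160.0 365.0 c [ 0.6647 -0.2001] rect [ 665.1 -201. ] [ 5.3 24.5] yaw -58.3 z 0.064 jig [ 0.1501 -0.1639]
```

Emit:
{"op": "play_rows", "data": {
  "deltas": [
    [[0, -0.05, 0.02, 0.9, 0, 0, 0], [0, -0.05, 0.02, 0.9, 0, 0, 0], [0, -0.05, 0.02, 0.9, 0, 0, 0], [0, -0.05, 0.02, 0.9, 0, 0, 0], [0, 0, 0, 0, 0, 0, 0]]
  ]
}}

```text
time_s: 24.1
ee_pos: [0.5296, -0.058, 0.1254]
ee_rot: [-0.473, -3.105, 0.002]
contact_force: [-0.7, 0.3, -2.9]
grip_width: 0.0149
finger_force: 88.3
```

Emit:
{"op": "play_rows", "data": {
  "deltas": [
    [[0, 0, 0, 0.4, 0, 0, 0], [0, 0, 0, 0.3, 0, 0, 0], [0, 0, 0, 0, 0, 0, 0]]
  ]
}}

```text
time_s: 24.48
ee_pos: [0.5302, -0.0582, 0.1194]
ee_rot: [0.473, 3.104, -0.002]
contact_force: [0.1, -0.0, -3.2]
grip_width: 0.0149
finger_force: 88.3
```

Emit:
{"op": "play_rows", "data": {
  "deltas": [
    [[0, 0, 0, 0.15, 0, 0, 0], [0, 0, 0, 0, 0, 0, 0.12], [0, 0, 0, 0, 0, 0, 0.12], [0, 0, 0, 0, 0, 0, 0.12], [0, 0, 0, 0, 0, 0, 0.12], [0, 0, 0, 0, 0, 0, 0.12], [0, 0, 0, 0, 0, 0, 0.12]]
  ]
}}

```text
time_s: 25.35
ee_pos: [0.5298, -0.0596, 0.1182]
ee_rot: [1.542, 2.734, -0.006]
contact_force: [-1.9, -3.6, -1.6]
grip_width: 0.0149
finger_force: 88.5
```

Emit:
{"op": "play_rows", "data": {
  "deltas": [
    [[0, 0, 0, 0, 0, 0, 0.12], [0, 0, 0, 0, 0, 0, 0.12], [0, 0, 0, 0, 0, 0, 0.12], [0, 0, 0, 0, 0, 0, 0.12], [0, 0, 0, 0, 0, 0, 0.12], [0, 0, 0, 0, 0, 0, 0.12], [0, 0, 0, 0, 0, 0, 0.1], [0, 0, 0, 0, 0, 0, 0]]
  ]
}}

```text
time_s: 26.35
ee_pos: [0.5288, -0.0591, 0.1181]
ee_rot: [2.5, 1.9, -0.005]
contact_force: [-6.2, -2.3, 0.6]
grip_width: 0.0145
finger_force: 88.9
```

```bash
python3 -c "
from go import *
o=ctrl.get_obs();print(o['moment'],o['contact_force'])
go(.530,-.0588,.118,66,0,2)"; python3 w.py w9
```

```text
[-0.74342562  1.33382671  0.0725311 ] [-6.15093494 -2.31158039  0.64535116]
now [ 0.5288 -0.0591  0.1181] 74.5 t 26.35 n 2
[[[0, 0.03, 0.05, 0.0, -0.0, 0.002, 0.074], [0, 0.03, 0.05, 0.0, -0.0, 0.002, 0.074]]]
red 444 px 256.0 17.0 c [0.5638 0.0613] rect [563.6  61.2] [18.1  8. ] yaw 72.5 z 0.07 jig [-0.0198  0.0601]
yellow 809 px 254.0 66.0 c [0.5563 0.0387] rect [556.5  38.1] [35.6 11.7] yaw 74.0 z 0.034 jig [-0.0202  0.0359]
yellow 621 px 249.0 157.0 c [ 0.5338 -0.0264] rect [533.7 -26.7] [36.3 12. ] yaw 82.3 z 0.034 jig [-0.0243 -0.0327]
blue 4558 px 255.0 257.0 c [ 0.5222 -0.0845] rect [520.8 -89. ] [112.   23.3] yaw 74.5 z 0.146 jig [-0.0195 -0.0961]
blue 858 px 493.0 309.0 c [ 0.6792 -0.1708] rect [ 676.6 -171. ] [30.2 23.9] yaw 0.1 z 0.013 jig [ 0.1529 -0.132 ]
```

Tab yaw is 82°, about 1.43 rad. Turning another 0.15.

Emit:
{"op": "play_rows", "data": {
  "deltas": [
    [[0, 0, 0, 0, 0, 0, 0.08], [0, 0, 0, 0, 0, 0, 0.06], [0, 0, 0, 0, 0, 0, 0]]
  ]
}}

```text
time_s: 26.78
ee_pos: [0.5288, -0.0588, 0.1181]
ee_rot: [2.627, 1.721, -0.004]
contact_force: [-4.7, -2.1, 1.9]
grip_width: 0.0143
finger_force: 88.9
```

```bash
python3 -c "
from go import *
o=ctrl.get_obs();print(o['moment'],o['contact_force'])
go(.530,-.0588,.118,66,0,2)"; python3 w.py w10|grep yel
```

```text
[-0.56795796  1.36774093  0.05503827] [-4.66266262 -2.14678059  1.88689393]
now [ 0.5288 -0.0588  0.1181] 66.5 t 26.775 n 2
[[[0, 0.02, 0.06, 0.0, -0.0, 0.002, 0.004], [0, 0.03, 0.06, 0.0, -0.0, 0.002, 0.004]]]
yellow 811 px 236.0 68.0 c [0.5564 0.0386] rect [556.1  38. ] [35.9 11.9] yaw 71.7 z 0.034 jig [-0.0206  0.0357]
yellow 615 px 249.0 157.0 c [ 0.5381 -0.0272] rect [538.  -27.4] [36.3 11.9] yaw 74.9 z 0.034 jig [-0.02   -0.0321]
```

Both tabs are shut (about 1.53 and 1.55 rad). Freeing the key, lifting and returning to the mat.

Emit:
{"op": "play_rows", "data": {
  "deltas": [
    [[0, 0, 0, 0, 0, 0, -0.1], [0, 0, 0, 0, 0, 0, -0.02], [0, 0, 0, -1, 0, 0, 0], [0, 0, 0, -2, 0, 0, 0], [0, 0, 0, -2, 0, 0, 0], [0, 0, 0, 0, 0, 0, 0]]
  ]
}}

```text
time_s: 27.58
ee_pos: [0.5324, -0.0582, 0.1705]
ee_rot: [2.516, 1.871, 0.008]
contact_force: [0.7, -0.4, -2.9]
grip_width: 0.0146
finger_force: 88.4
```

```bash
python3 go.py .482 -.281 .15 74 0 9
```

```text
now [ 0.5324 -0.0582  0.1705] 73.3 t 27.575 n 9
[[[0.0, -2.53, 0.17, 0.23, 0.001, -0.0, -0.001], [0.0, -2.53, 0.17, 0.23, 0.001, -0.0, -0.001], [0.0, -2.53, 0.17, 0.23, 0.001, -0.0, -0.001], [0.0, -2.53, 0.16, 0.23, 0.001, -0.0, -0.001], [0.0, -2.53, 0.16, 0.23, 0.001, -0.0, -0.001], [0.0, -2.53, 0.16, 0.23, 0.001, -0.0, -0.001], [0.0, -2.53, 0.15, 0.23, 0.001, -0.0, -0.001], [0.0, -2.53, 0.15, 0.23, 0.001, -0.0, -0.001]]]
[[[0.0, -2.53, 0.15, 0.23, 0.001, -0.0, -0.001]]]
```

Emit:
{"op": "play_rows", "data": {
  "deltas": [
    [[0, -2.9, 0.18, 0, 0.001, 0, 0], [0, -2.9, 0.18, 0.3, 0.001, 0, 0], [0, -2.9, 0.18, 0.3, 0.001, 0, 0], [0, -2.9, 0.18, 0.3, 0.001, 0, 0], [0, -2.9, 0.18, 0.3, 0.001, 0, 0], [0, -2.9, 0.18, 0.3, 0.001, 0, 0], [0, -2.7, 0.18, 0.3, 0.001, 0, 0], [0, -2.6, 0.16, 0.2, 0.001, 0, 0]]
  ]
}}

```text
time_s: 28.58
ee_pos: [0.4781, -0.2803, 0.1472]
ee_rot: [-2.517, -1.871, 0.007]
contact_force: [-0.3, 0.3, -3.4]
grip_width: 0.0146
finger_force: 88.4
```

```bash
python3 go.py .482 -.281 .070 74 0 5
```

```text
now [ 0.4781 -0.2803  0.1472] 73.3 t 28.575 n 5
[[[0.0, 0.01, 0.09, 1.54, -0.001, 0.0, -0.003], [0.0, 0.01, 0.09, 1.54, -0.001, 0.0, -0.003], [0.0, 0.01, 0.09, 1.54, -0.001, 0.0, -0.003], [0.0, 0.01, 0.08, 1.54, -0.001, 0.0, -0.003], [0.0, 0.01, 0.08, 1.54, -0.001, 0.0, -0.003]]]
```

Emit:
{"op": "play_rows", "data": {
  "deltas": [
    [[0, 0, 0.09, 1.54, -0.001, 0, 0], [0, 0, 0.09, 1.54, -0.001, 0, 0], [0, 0, 0.09, 1.54, -0.001, 0, 0], [0, 0, 0.08, 1.54, -0.001, 0, 0], [0, 0, 0.08, 1.54, -0.001, 0, 0], [0, 0, 0, 0.4, 0, 0, 0], [0, 0, 0, 0.2, 0, 0, 0], [0, 0, 0, 0, 0, 0, 0]]
  ]
}}

```text
time_s: 29.58
ee_pos: [0.4827, -0.281, 0.0656]
ee_rot: [2.52, 1.875, -0.001]
contact_force: [0.0, -0.1, -1.9]
grip_width: 0.0143
finger_force: 88.2
```

Emit:
{"op": "play_rows", "data": {
  "deltas": [
    [[0, 0, 0, 0.1, 0, 0, 0], [0, 0, 0, 0, 0, 0, 0]]
  ]
}}

```text
time_s: 29.82
ee_pos: [0.4825, -0.281, 0.0645]
ee_rot: [2.521, 1.875, -0.002]
contact_force: [0.5, 0.2, -3.4]
grip_width: 0.0145
finger_force: 88.2
```

Emit:
{"op": "play_rows", "data": {
  "deltas": [
    [[0, 0, 0, 0.1, 0, 0, 0], [0, 0, 0, 0, 0, 0, 0]]
  ]
}}

```text
time_s: 30.08
ee_pos: [0.4824, -0.2808, 0.0632]
ee_rot: [-2.52, -1.875, 0.002]
contact_force: [0.3, 1.3, -2.8]
grip_width: 0.0145
finger_force: 88.2
```

Emit:
{"op": "play_rows", "data": {
  "deltas": [
    [[0, 0, 0, 0.1, 0, 0, 0], [0, 0, 0, 0, 0, 0, 0]]
  ]
}}

```text
time_s: 30.32
ee_pos: [0.4826, -0.2809, 0.0631]
ee_rot: [2.52, 1.875, -0.002]
contact_force: [-2.3, 1.0, 4.9]
grip_width: 0.0148
finger_force: 89.2
```

Touching the mat. Releasing and rising.

Emit:
{"op": "play_rows", "data": {
  "deltas": [
    [[0.2, 0, 0, -0.05, 0, 0, 0], [0.4, 0, 0, 0, 0, 0, 0], [0.5, 0, 0, 0, 0, 0, 0], [0.5, 0, 0, 0, 0, 0, 0], [0.5, 0, 0, -2, 0, 0, 0], [0.5, 0, 0, -4, 0, 0, 0], [0.5, 0, 0, -4, 0, 0, 0], [0.5, 0, 0, -3, 0, 0, 0]]
  ],
  "grip_force": 20
}}

```text
time_s: 31.32
ee_pos: [0.483, -0.281, 0.1946]
ee_rot: [2.52, 1.874, -0.001]
contact_force: [1.2, -0.2, 0.3]
grip_width: 0.0424
finger_force: 0.0
```

```bash
python3 - <<'E'
from h import *
print(ctrl.get_obs()['ee_pos'],ctrl.get_obs()['contact_force'])
a,_=ctrl.get_image('side'); b,_=ctrl.get_image('top'); save('s9',a); save('t9',b)
cv2.imwrite('pics/f.png',np.hstack([cv2.resize(a[100:260,180:420],(400,267))[:,:,::-1],cv2.resize(b[120:280,180:420],(400,267))[:,:,::-1]]))
E
python3 w.py w11|grep blue
```

```text
[ 0.48299962 -0.28104996  0.19463094] [ 1.16273065 -0.20938018  0.29840475]
blue 1301 px 483.0 82.0 c [ 0.693  -0.2488] rect [ 690.7 -248.7] [27.3 48.9] yaw -1.0 z 0.014 jig [ 0.1879 -0.2028]
blue 1243 px 251.0 182.0 c [ 0.4846 -0.2767] rect [ 484.2 -278.2] [70.8 15.6] yaw 72.6 z 0.092 jig [-0.0025 -0.288 ]
```

View pics/f.png

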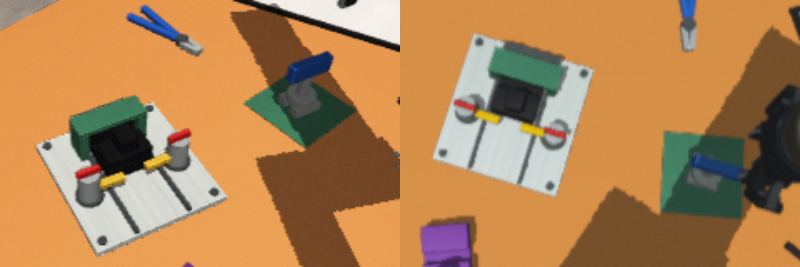

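In both views the key stands upright mid-mat, the yellow tabs lie across behind the moulding, and the moulding is home. Handing in.

```bash
python3 -c "
from rig import ctrl
print(ctrl.sign_off())"
```

```text
the job is handed in; nothing more can be done
None
```

I handed the job in at about 31 s of the 72 s limit; the sign-off gave no verdict. In the last camera views the moulding is home against the stop, both screws are shut (about 1.53 and 1.55 rad), the key stands upright mid-mat, and nothing lying around was touched.

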